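# Hold the turning bolt behind the shaker bracket

### The arm

A 6-joint arm with a two-finger parallel gripper is mounted at the origin on the work surface. World frame = base frame: x ahead of the robot, y to its left, z up, the work surface at z = 0. Lengths are in m, angles in rad, forces in N, time in s.
With the tool pointing down it reaches from about 0.35 to 0.975 m from the base axis. Payload 4.9 kg.
Tool frame: the origin (TCP) lies at the very end of the fingers, on their centre line; the grasp point (between the pads) lies 19 mm behind it (manip.tcp_to_grasp is the distance from the TCP to the grasp point, in m); z points along the fingers, y is the direction in which the jaws open and shut (so a half turn about z gives the same grasp; the last joint's range is limited). The gripper opens to 85 mm and grips with 20 to 120 N. Pads are 22 mm wide; open, the fingers measure 114 mm over their backs; the gripper's body (76 mm by 85 mm) begins 54 mm behind the grasp point. The pads swing forward as they close: fully open they stand 13 mm farther back than shut.
Start: joints at [0.987, 0.053, 1.613, -0, 1.476, -0.119], TCP at [0.28, 0.559, 0.231] pointing down, gripper open.
Joint ranges: [-3.01, 3.01], [-1.01, 2.22], [0.06, 2.58], [-1.02, 4.17], [0.09, 2.62], [-3.14, 3.14]. Speed limits (rad/s): [2.57, 2.57, 3.14, 3.14, 3.14, 3.14].

### API

Orientations are given as a unit quaternion [w, x, y, z].
In Python, from plant import sensors, cams, job, finder, manip gives the robot as it stands.
- The arm moves only by the shell command python3 -m pendant 'ROWS'. ROWS is JSON, a list of rows, each an object of numbers: "wx", "wy", "wz": the turn, a rotation vector about the tool's x, y, z in degrees; "dx", "dy", "dz": the shift along the tool's x, y, z in m; "hand": the gripper's target within -1 to 1 (fully open at 1, half-way at 0, shut at -1). A call has 1 to 20 rows; each row is the pose to reach, as a shift and turn from the pose commanded when the call began, along the tool's axes at that moment; what a row does not reach only later rows make up. A row lasts 1/12 s, in which the tool goes at most 41.7 mm and 7.16 degrees, less where a joint would pass 70% of its speed; a pose out of reach is approached as far as the arm can. A call with a gripper value outside its range is refused whole. The fingers move at their own pace and stop on an object; the grip force is fixed at half the most. Time passes only in rows, so rows that repeat a pose let the fingers close. It gives the time, the measured TCP pose, the force and the opening at its end, in the units of the state.
- sensors.state(): the state, without advancing time (a new reading comes with each control period).
- cams.grab_frame(name): name is "side" or "top"; returns (picture, depth): 384x512x3 uint8, red, green, blue; 384x512 float32, m along the optical axis (not along the pixel's ray), 0 where there is no reading.
- cams.calibration(name): a dict with "fov_y" (degrees; the focal length in pixels is half the picture's height over the tangent of half this angle, whatever the lens; pixels are square), "cx", "cy" (the principal point, pixels), "pose" (4x4, takes a point from camera to world coordinates). Camera axes: x right, y down, z forward; pixel columns grow to the right and rows downward; lengths in m; the calibration is good to about 2 mm. A picture is of the moment at which its call begins. calibration takes no time and is no camera call.
- job.job_done(): hands the job in, once; it reports no verdict.
Trained networks look in the newest picture that a camera, given by its name, has taken for a name from the list of things; names that differ only in an ending like _2 or _b are one class to them, and where a whole thing is asked for, a point or a joint stands for the part that bears it (a point fixed in the world has none). Each returns a list of dicts, best first, with "score" (0 to 1); they miss things now and then, are a little off and sometimes report something else, mostly with a low value. They report only what shows in the picture. A call takes as long as a camera call.
- finder.look_for(camera, thing): "position" ([x, y, z] in m, in world coordinates, good to about 4 mm: the middle of the surface that is visible of it).
The state is a dict: "time": time; "joint_pos": joint angles; "joint_vel": joint speeds; "joint_efforts": joint torques, N m; "tool_pos": TCP position; "tool_rot": TCP orientation; "contact_force": force on the tool from outside, world axes, zero at the start; "ft_torque": the same for the moment, N m; "gripper_width": opening from 0.0 (shut) to 1.0 (fully open).
Only numpy, scipy, OpenCV 4.12 (cv2) and the standard library are available. Lean on these libraries where they do the work, as an engineer would, in place of code of your own. Each camera call takes 0.05 s, during which the arm holds its last target. There are 200 camera calls.

### The job

The slow nut driver is running on one of the two bolts of the shaker's steel bracket, but that bolt just turns along with its nut. Reach down into the narrow gap behind the bracket, grip the head of the bolt that the driver is on between both fingers and stop it from turning. Keep it still for at least three seconds while the nut is pulled tight, and finish while still holding it firmly. Keep your fingers off the other bolt, which is already tight, and do not knock the things on the bench about.

Things in the scene. Friction and masses are not known exactly. Their poses are not given: they have to be found in the camera images.
- shaker: white bench shaker with a grey steel angle bracket on the robot's side, one fixed piece, turned up to 17 degrees either way. Origin: bench level, mid-width, rear face of the bracket's upright plate; x from the bracket through the gap to the housing, y left along the bracket, z up. Plate: 300 mm wide, x -6 to 0 mm, 103 mm high. Housing: x 46 to 196 mm, 320 mm wide, 103 mm high
- gap (a point): middle of the gap's mouth, between bracket and housing, 23 mm behind the bracket's rear face, 103 mm above the bench. The gap is 46 mm wide (x), open above and at both ends (y), its steel floor 6 mm above the bench. Both bolts run along x, 28 mm below the rim, 180 mm apart; their heads are in the gap, their nuts on the robot's side. Axes as the shaker's
- left_head (a point): centre of the bolt head at the bracket's left (+y) end, 75 mm above the bench, 10.5 mm behind the bracket's rear face; axes as the shaker's. Both heads are alike: steel hexagons, 30 mm across flats, 34.6 mm across corners, 13 mm thick, from 4 to 17 mm behind the bracket, on a washer of 38 mm diameter. Which of the two is driven varies
- right_head (a point): centre of the head of the bolt at the bracket's right (-y) end; otherwise like left_head
- driver: grey cylindrical nut driver, 52 mm diameter, on a dark foot on the robot's side, in line with the left or the right bolt; fixed, runs all the time. Includes the bolt it drives. Origin: on that bolt's axis in the bracket's rear face, 75 mm above the bench; axes as the shaker's. Motor 50 to 170 mm before the bracket, top 106 mm above the bench
- bolt (a joint): turn of the driven bolt about its axis (rad, growing clockwise as seen from the robot's side). At 0 and every 60 degrees two flats of its head stand upright and face left and right. Left alone it turns at about 0.08 rad/s, driven with about 0.25 N m; it starts at any angle and can be gripped at any angle
- finished_bolt: the other bolt with its washer and nut, already tight: no driver stands at it. Does not turn. Origin: on its axis in the rear face of the bracket; not to be touched by the fingers
- cup_a: sample cup with red screw lid, 42 mm diameter, 62 mm high, loose, before the bracket between the bolts. Origin: centre of its underside
- cup_b: a like sample cup, loose, at the right of the bench. Origin: centre of its underside
- beaker: glass beaker 84 mm diameter, 100 mm high, loose, at the right. Origin: centre of its underside
- spanner: steel spanner 200 mm long lying on the bench at the left. Origin: under its middle
- dish: shallow glass dish, 90 mm diameter, 16 mm high, loose, on the shaker's rubber mat. Origin: centre of its underside
- tub: clear plastic tub 130 x 100 x 55 mm, open above, loose, at the left. Origin: centre of its underside
- weight: brass balance weight with a small knob, 44 mm diameter, 48 mm high, loose, at the right. Origin: centre of its underside

How it is judged:
On the way:
1. the driven bolt's head is gripped in the gap and kept from turning for three seconds (velocity of joint bolt between -0.015 and 0.015 rad/s and contact force between the fingers and driver above 5 N and x of the grasp point in the frame of driver between 0 and 0.046 m and y of the grasp point in the frame of driver between -0.015 and 0.015 m and z of the grasp point in the frame of driver between -0.02 and 0.03 m), for 3 s.
At the end, for the whole second after the job is handed in: the driven bolt stands still (under 0.015 rad/s; left alone 0.08), gripped by the fingers in the gap with over 5 N; the point between the pads lies in the gap, within 15 mm sideways of the bolt axis, 20 mm below to 30 mm above it; still holding at the end (all of step 1); the arm keeps its last pose, push and grip.
It fails at once if the fingers press on the other, finished bolt (over 2 N) (contact force between the fingers and finished_bolt above 2 N).
It fails at once if a loose thing on the bench is knocked (moved more than 30 mm) (distance of any of cup_a, cup_b, beaker, spanner, dish, tub, weight from where it was at the start of the episode above 0.03 m).
It also fails if it takes over 35 s, if anything falls off the work surface, if the arm or the gripper's body presses on something with over 40 N, if the wrist force passes 120 N, or if a joint passes its speed limit or range.

## Working session

There is one attempt and no reset: what is moved stays moved. The work goes in short steps, Python scripts to look and compute and a shell command to move; the robot and the scene stay as the last step left them, time stands still between calls to the robot, and variables do not carry over. Pictures are saved under pics/ and viewed, about 8 in all and at most 12, crops included, and the job is handed in when it is done.

```bash
mkdir -p pics; cat > h.py <<'E'
import numpy as np, cv2
from plant import sensors, cams, job, finder, manip
def cloud(n):
    im,d=cams.grab_frame(n); c=cams.calibration(n); f=im.shape[0]/2/np.tan(np.radians(c["fov_y"])/2)
    v,u=np.mgrid[:im.shape[0],:im.shape[1]]
    P=np.stack([(u-c["cx"])/f*d,(v-c["cy"])/f*d,d,np.ones_like(d)],-1)@np.array(c["pose"]).T
    P=P[...,:3]; P[d<=0]=np.nan
    return im,d,P
def proj(n,p):
    c=cams.calibration(n); f=192/np.tan(np.radians(c["fov_y"])/2)
    q=np.linalg.inv(np.array(c["pose"]))@np.append(p,1); return [f*q[0]/q[2]+c["cx"],f*q[1]/q[2]+c["cy"]]
E
python3 - <<'E'
from h import *
for n in("top","side"):
    im,d,P=cloud(n); cv2.imwrite(f"pics/{n}0.png",im[...,::-1]); np.savez(f"{n}0.npz",im=im,P=P)
    print(n,np.round(cams.calibration(n)["pose"],3).tolist(),cams.calibration(n)["fov_y"])
    for t in("driver","finished_bolt","left_head","right_head","cup_a","shaker","gap","dish"):
        print(t,[(np.round(r["position"],3).tolist(),round(r["score"],2)) for r in finder.look_for(n,t)[:3]])
print(sensors.state(),manip.tcp_to_grasp)
E
```

```text
top [[0.014, -0.996, 0.087, 0.447], [-1.0, -0.012, 0.016, -0.022], [-0.015, -0.087, -0.996, 1.205], [0.0, 0.0, 0.0, 1.0]] 54.66354038217907
driver [([0.435, -0.154, 0.091], 0.84)]
finished_bolt []
left_head [([0.595, -0.048, 0.105], 0.87)]
right_head []
cup_a [([0.512, 0.023, 0.085], 0.71), ([0.397, -0.401, 0.065], 0.51), ([0.497, -0.539, 0.054], 0.3)]
shaker [([0.595, -0.056, 0.1], 0.97)]
gap [([0.597, -0.05, 0.101], 0.91)]
dish [([0.668, -0.103, 0.114], 0.78)]
side [[0.856, -0.4, 0.328, 0.095], [-0.517, -0.673, 0.529, -0.743], [0.009, -0.622, -0.783, 1.131], [0.0, 0.0, 0.0, 1.0]] 46.15670129289381
driver [([0.417, -0.163, 0.091], 0.96)]
finished_bolt [([0.51, 0.015, 0.087], 0.57)]
left_head [([0.584, -0.096, 0.1], 0.87)]
right_head [([0.584, -0.092, 0.099], 0.7)]
cup_a [([0.388, -0.412, 0.062], 0.83), ([0.405, -0.082, 0.059], 0.8)]
shaker [([0.583, -0.098, 0.1], 0.83)]
gap [([0.644, -0.411, 0.026], 0.56)]
dish [([0.673, -0.094, 0.118], 0.89), ([0.587, -0.094, 0.099], 0.54)]
{'time': 0.9, 'joint_pos': array([ 9.87020650e-01,  5.26967983e-02,  1.61289005e+00,  7.61542078e-06,
        1.47598786e+00, -1.19014544e-01]), 'joint_vel': array([ 6.86337401e-04, -3.93466705e-04,  1.29983601e-04, -6.19745216e-04,
       -1.18829710e-03, -2.86883344e-06]), 'joint_efforts': array([ 5.65128757e-04, -3.93671286e+01, -3.70467281e+01, -1.57787022e-04,
        3.87417431e-04, -5.99695014e-07]), 'tool_pos': array([0.28013062, 0.55869334, 0.23131151]), 'tool_rot': array([-4.70715850e-07,  2.30295103e-01,  9.73120838e-01,  9.72859820e-06]), 'contact_force': array([ 0.0227523 ,  1.47035261, -0.02631357]), 'ft_torque': array([-0.00963098, -0.02854837, -0.02550005]), 'gripper_width': 1.0010416169709888} 0.0187
```

View pics/top0.png

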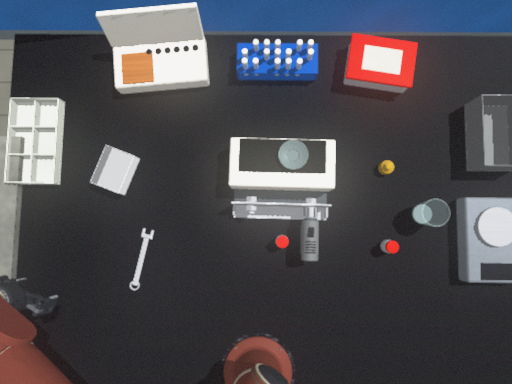

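View pics/side0.png

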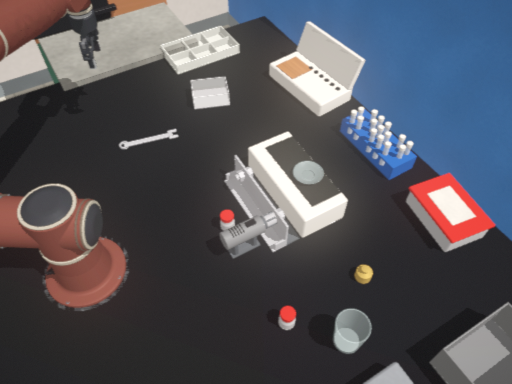

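The top view shows the shaker with its rim at row ~204, heads at about (251,203) and (311,208), and the driver at (310,240). So the right bolt is driven. The side view confirms this, with the driver at (245,232). Next I fit the shaker's pose.

```bash
python3 - <<'E'
from h import *
for n in("top","side"):
    z=np.load(f"{n}0.npz");P=z["P"];im=z["im"]
    m=(P[...,2]>.09)&(P[...,2]<.116)&(P[...,0]>.45)&(P[...,0]<.8)&(abs(P[...,1]+.06)<.2)
    white=m&(im.min(-1)>200)
    k,lab,st,_=cv2.connectedComponentsWithStats(m.astype(np.uint8))
    for i in range(1,k):
        if st[i,4]>60:
            q=P[lab==i]; r=cv2.minAreaRect(q[:,:2].astype(np.float32)*1000)
            print(n,st[i],np.round(q.mean(0),4),np.round(np.median(q[:,2]),4),"rect",np.round(r[0],1),np.round(r[1],1),round(r[2],2))
    # driver motor top
    m=(P[...,2]>.05)&(P[...,2]<.115)&(P[...,0]>.33)&(P[...,0]<.49)&(P[...,1]>-.22)&(P[...,1]<-.08)
    q=P[m&(P[...,2]>.09)]; print("drv",len(q),np.round(q.mean(0),4),q[:,:2].min(0),q[:,:2].max(0),cv2.fitLine(q[:,:2].astype(np.float32),cv2.DIST_L2,0,.01,.01).ravel())
z=np.load("top0.npz");im=z["im"];P=z["P"]
a=cv2.resize(im[180:270,220:345],None,fx=6,fy=6,interpolation=cv2.INTER_CUBIC);cv2.imwrite("pics/c1.png",a[...,::-1])
for r in range(186,222,1): print(r,[f"{P[r,c,0]:.3f},{P[r,c,2]:.3f}" for c in(240,251,280,311,322)])
E
```

```text
top [ 229  137  107   52 4511] [ 0.6384 -0.0647  0.1032] 0.1032 rect [644.6 -69.5] [319.7 150.6] 89.04
top [281 142  25  25 377] [ 0.6663 -0.1021  0.1122] 0.1127 rect [ 664.2 -100.8] [71.  71.2] 85.83
top [231 197 101  31 440] [ 0.5026 -0.1032  0.0979] 0.099 rect [520.7 -66.9] [285.5  88.3] 72.63
drv 568 [ 0.4167 -0.1551  0.0972] [ 0.35283821 -0.17804683] [ 0.48899311 -0.13335477] [ 0.99985206 -0.01719948  0.41666272 -0.15511341]
side [ 249  132   99   92 3807] [ 0.6329 -0.0815  0.1054] 0.1058 rect [643.9 -67.3] [322.9 152.5] 88.86
side [235 155  54  74 583] [ 0.5053 -0.1004  0.0986] 0.098 rect [519.2 -65.2] [289.3  89.1] 73.54
side [300 167  19  15 163] [ 0.6692 -0.0969  0.113 ] 0.1129 rect [668.6 -99.1] [52.9 51.8] 73.73
drv 641 [ 0.4145 -0.1572  0.099 ] [ 0.35212403 -0.17745013] [ 0.48913236 -0.1299776 ] [ 0.9999739  -0.00722934  0.41445914 -0.15724838]
186 ['0.572,0.078', '0.571,0.089', '0.571,0.101', '0.572,0.101', '0.572,0.100']
187 ['0.572,0.050', '0.571,0.059', '0.569,0.086', '0.569,0.097', '0.569,0.100']
188 ['0.572,0.022', '0.571,0.028', '0.570,0.056', '0.568,0.079', '0.568
[... 1954 characters left out ...]
6', '0.494,0.002', '0.492,0.092', '0.496,0.003']
214 ['0.489,0.005', '0.489,0.009', '0.491,0.003', '0.489,0.093', '0.492,0.008']
215 ['0.486,0.001', '0.486,0.003', '0.487,0.006', '0.486,0.091', '0.489,0.004']
216 ['0.482,0.010', '0.483,0.002', '0.484,0.008', '0.483,0.096', '0.486,0.004']
217 ['0.480,-0.002', '0.480,0.003', '0.481,0.001', '0.480,0.096', '0.483,0.007']
218 ['0.476,-0.004', '0.477,0.002', '0.478,0.002', '0.477,0.093', '0.480,0.003']
219 ['0.473,-0.002', '0.474,-0.005', '0.475,-0.001', '0.474,0.091', '0.476,0.004']
220 ['0.470,-0.002', '0.470,-0.003', '0.472,-0.000', '0.471,0.097', '0.473,-0.003']
221 ['0.467,-0.000', '0.467,-0.002', '0.468,-0.001', '0.468,0.098', '0.470,0.001']
```

View pics/c1.png

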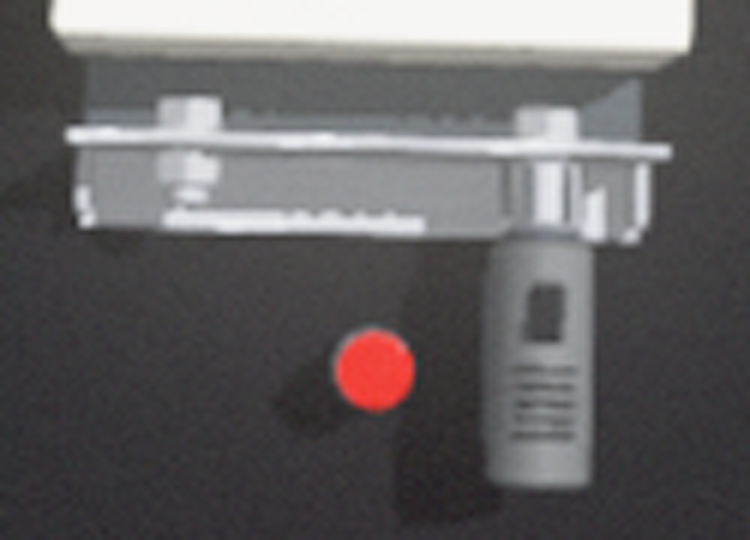

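Fit: yaw is about -1°, the bracket's rear origin is about (0.523, -0.066), and the driven right head is about (0.532, -0.157, 0.075). The driver's axis agrees with this. I aim the TCP xy at (0.539, -0.157) with the jaws along the bracket. First I move above it at the present height.

```bash
python3 -m pendant '[{"dx":-0.14,"dy":-0.13,"wz":-6,"hand":1},{"dx":-0.14,"dy":-0.13,"wz":-6,"hand":1},{"dx":-0.14,"dy":-0.13,"wz":-6,"hand":1},{"dx":-0.14,"dy":-0.13,"wz":-6,"hand":1},{"dx":-0.28,"dy":-0.26,"wz":-13,"hand":1},{"dx":-0.28,"dy":-0.26,"wz":-13,"hand":1},{"dx":-0.28,"dy":-0.26,"wz":-13,"hand":1},{"dx":-0.28,"dy":-0.26,"wz":-13,"hand":1},{"dx":-0.28,"dy":-0.26,"wz":-13,"hand":1},{"dx":-0.41,"dy":-0.39,"wz":-19,"hand":1},{"dx":-0.41,"dy":-0.39,"wz":-19,"hand":1},{"dx":-0.41,"dy":-0.39,"wz":-19,"hand":1},{"dx":-0.41,"dy":-0.39,"wz":-19,"hand":1},{"dx":-0.41,"dy":-0.39,"wz":-19,"hand":1},{"dx":-0.552,"dy":-0.524,"wz":-25.6,"hand":1},{"dx":-0.552,"dy":-0.524,"wz":-25.6,"hand":1},{"dx":-0.552,"dy":-0.524,"wz":-25.6,"hand":1},{"dx":-0.552,"dy":-0.524,"wz":-25.6,"hand":1},{"dx":-0.552,"dy":-0.524,"wz":-25.6,"hand":1},{"dx":-0.552,"dy":-0.524,"wz":-25.6,"hand":1}]'
```

```text
invalid input
```

```bash
python3 -m pendant '[{"wx":0,"wy":0,"wz":-3,"dx":-0.03,"dy":-0.028,"dz":0,"hand":1}]'
```

```text
time: 0.98
tool_pos: [0.2928, 0.5233, 0.2307]
tool_rot: [-0.001, 0.202, 0.979, 0.001]
contact_force: [0.7, -0.9, 0.9]
gripper_width: 1.001
```

```bash
python3 -m pendant '[{"wx":0,"wy":0,"wz":-1.2,"dx":-0.0275,"dy":-0.029,"dz":0,"hand":1},{"wx":0,"wy":0,"wz":-2.5,"dx":-0.055,"dy":-0.058,"dz":0,"hand":1},{"wx":0,"wy":0,"wz":-3.7,"dx":-0.0825,"dy":-0.087,"dz":0,"hand":1},{"wx":0,"wy":0,"wz":-5,"dx":-0.11,"dy":-0.116,"dz":0,"hand":1},{"wx":0,"wy":0,"wz":-6.2,"dx":-0.1375,"dy":-0.145,"dz":0,"hand":1},{"wx":0,"wy":0,"wz":-7.5,"dx":-0.165,"dy":-0.174,"dz":0,"hand":1},{"wx":0,"wy":0,"wz":-8.7,"dx":-0.1925,"dy":-0.203,"dz":0,"hand":1},{"wx":0,"wy":0,"wz":-10,"dx":-0.22,"dy":-0.232,"dz":0,"hand":1},{"wx":0,"wy":0,"wz":-11.2,"dx":-0.2475,"dy":-0.261,"dz":0,"hand":1},{"wx":0,"wy":0,"wz":-12.5,"dx":-0.275,"dy":-0.29,"dz":0,"hand":1},{"wx":0,"wy":0,"wz":-13.7,"dx":-0.3025,"dy":-0.319,"dz":0,"hand":1},{"wx":0,"wy":0,"wz":-15,"dx":-0.33,"dy":-0.348,"dz":0,"hand":1},{"wx":0,"wy":0,"wz":-17,"dx":-0.3575,"dy":-0.377,"dz":0,"hand":1},{"wx":0,"wy":0,"wz":-19,"dx":-0.385,"dy":-0.406,"dz":0,"hand":1},{"wx":0,"wy":0,"wz":-20,"dx":-0.4125,"dy":-0.435,"dz":0,"hand":1},{"wx":0,"wy":0,"wz":-21,"dx":-0.44,"dy":-0.464,"dz":0,"hand":1},{"wx":0,"wy":0,"wz":-22,"dx":-0.4675,"dy":-0.493,"dz":0,"hand":1},{"wx":0,"wy":0,"wz":-22.6,"dx":-0.485,"dy":-0.512,"dz":0,"hand":1},{"wx":0,"wy":0,"wz":-22.6,"dx":-0.4955,"dy":-0.5223,"dz":0,"hand":1},{"wx":0,"wy":0,"wz":-22.6,"dx":-0.4955,"dy":-0.5223,"dz":0,"hand":1}]'
```

```text
time: 2.65
tool_pos: [0.5394, -0.1592, 0.2311]
tool_rot: [-0.0, 0.011, 1.0, -0.0]
contact_force: [-0.6, -0.2, -0.5]
gripper_width: 0.999
```

Arrived with the right orientation. I descend to just above the rim and check the alignment.

```bash
python3 -m pendant '[{"wx":0,"wy":0,"wz":0,"dx":0,"dy":0,"dz":0.04,"hand":1},{"wx":0,"wy":0,"wz":0,"dx":0,"dy":0,"dz":0.08,"hand":1},{"wx":0,"wy":0,"wz":0,"dx":0,"dy":0,"dz":0.115,"hand":1},{"wx":0,"wy":0,"wz":0,"dx":0,"dy":0,"dz":0.115,"hand":1},{"wx":0,"wy":0,"wz":0,"dx":0,"dy":0,"dz":0.115,"hand":1}]'; python3 - <<'E'
from h import *
for n,s in(("top",np.s_[170:260,260:365]),("side",np.s_[150:260,210:350])):
    im,d,P=cloud(n); cv2.imwrite(f"pics/{n}2.png",cv2.resize(im[s],None,fx=5,fy=5,interpolation=cv2.INTER_CUBIC)[...,::-1])
print(sensors.state()["tool_pos"])
E
```

```text
time: 3.07
tool_pos: [0.5373, -0.1549, 0.1145]
tool_rot: [-0.002, 0.008, 1.0, 0.001]
contact_force: [-0.1, 0.5, 0.0]
gripper_width: 1.002
[ 0.54051308 -0.15672317  0.11915947]
```

View pics/side2.png

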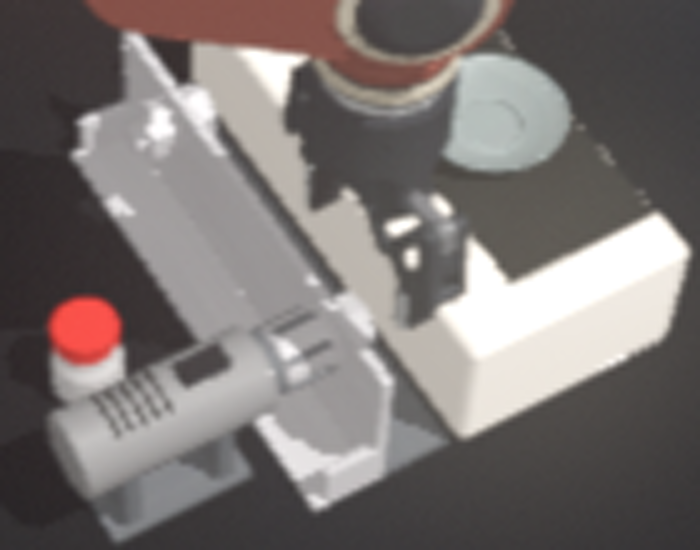

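View pics/top2.png

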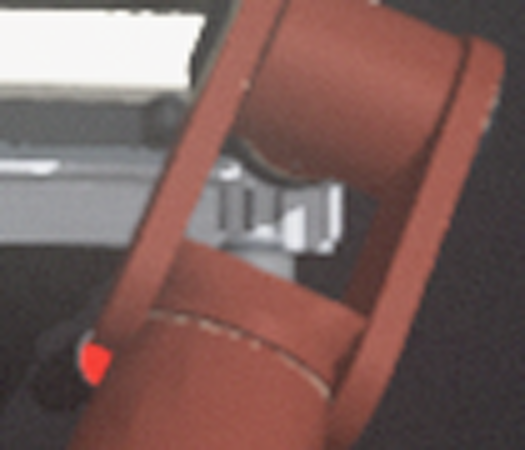

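The side crop shows the right fingertip at about (410,315), which is full-picture (292,213). The driven bolt is at crop (300,345). In the top crop the arm hides the fingers. I check the projected tip against this.

```bash
python3 - <<'E'
from h import *
for p in([.54,-.205,.116],[.54,-.205,.13],[.54,-.157,.075],[.525,-.207,.103],[.57,-.208,.103]):
    q=np.array(proj("side",np.array(p))); print(p,q.round(1),((q-[210,150])*5).round())
im,d,P=cloud("side")
m=(P[...,2]>.108)&(P[...,2]<.15)&(P[...,0]>.5)&(P[...,0]<.6)&(P[...,1]<-.18)&(P[...,1]>-.25)
q=P[m]; print(len(q))
for lo in np.arange(.11,.15,.008):
    s=q[(q[:,2]>lo)&(q[:,2]<lo+.008)]; print(round(lo,3),len(s),s.min(0).round(4) if len(s) else"",s.max(0).round(4) if len(s) else"")
print(sensors.state()["tool_pos"])
E
```

```text
[0.54, -0.205, 0.116] [292.6 217.9] [413. 339.]
[0.54, -0.205, 0.13] [293. 215.] [415. 325.]
[0.54, -0.157, 0.075] [282.2 214. ] [361. 320.]
[0.525, -0.207, 0.103] [288.1 223.4] [391. 367.]
[0.57, -0.208, 0.103] [301.9 216.7] [460. 334.]
23
0.11 2 [ 0.5754 -0.1946  0.11  ] [ 0.5772 -0.1919  0.1104]
0.118 0  
0.126 0  
0.134 5 [ 0.5303 -0.2053  0.1341] [ 0.5336 -0.1992  0.1415]
0.142 13 [ 0.5293 -0.2136  0.142 ] [ 0.5441 -0.2     0.1497]
[ 0.54103447 -0.15713397  0.11995392]
```

The tip agrees with the projection, and the finger's front edge is about 6 mm clear of the plate. I descend and close.

```bash
python3 -m pendant '[{"wx":0,"wy":0,"wz":0,"dx":0,"dy":0,"dz":0.02,"hand":1},{"wx":0,"wy":0,"wz":0,"dx":0,"dy":0,"dz":0.04,"hand":1},{"wx":0,"wy":0,"wz":0,"dx":0,"dy":0,"dz":0.055,"hand":1},{"wx":0,"wy":0,"wz":0,"dx":0,"dy":0,"dz":0.064,"hand":1},{"wx":0,"wy":0,"wz":0,"dx":0,"dy":0,"dz":0.064,"hand":1},{"wx":0,"wy":0,"wz":0,"dx":0,"dy":0,"dz":0.064,"hand":1}]'; python3 - <<'E'
from h import *
for i in range(4):
    s=sensors.state(); print(s["tool_pos"].round(4),s["contact_force"].round(2),s["tool_rot"].round(4)); cams.grab_frame("side")
E
```

```text
time: 3.72
tool_pos: [0.54, -0.1573, 0.054]
tool_rot: [0.001, 0.009, 1.0, -0.0]
contact_force: [-0.4, 0.4, 0.2]
gripper_width: 0.999
[ 0.54   -0.1573  0.054 ] [-0.4   0.37  0.22] [ 1.1e-03  8.9e-03  1.0e+00 -4.0e-04]
[ 0.5404 -0.1575  0.0544] [ 0.07  0.66 -0.49] [ 1.5e-03  9.0e-03  1.0e+00 -6.0e-04]
[ 0.5405 -0.1575  0.0545] [0.23 0.46 0.3 ] [ 1.6e-03  9.0e-03  1.0e+00 -7.0e-04]
[ 0.5404 -0.1575  0.0544] [ 1.68 -0.37  0.17] [ 1.6e-03  9.0e-03  1.0e+00 -7.0e-04]
```

In place without contact, so I close.

```bash
python3 -m pendant '[{"wx":0,"wy":0,"wz":0,"dx":0,"dy":0,"dz":0,"hand":-1},{"wx":0,"wy":0,"wz":0,"dx":0,"dy":0,"dz":0,"hand":-1},{"wx":0,"wy":0,"wz":0,"dx":0,"dy":0,"dz":0,"hand":-1},{"wx":0,"wy":0,"wz":0,"dx":0,"dy":0,"dz":0,"hand":-1},{"wx":0,"wy":0,"wz":0,"dx":0,"dy":0,"dz":0,"hand":-1},{"wx":0,"wy":0,"wz":0,"dx":0,"dy":0,"dz":0,"hand":-1},{"wx":0,"wy":0,"wz":0,"dx":0,"dy":0,"dz":0,"hand":-1},{"wx":0,"wy":0,"wz":0,"dx":0,"dy":0,"dz":0,"hand":-1},{"wx":0,"wy":0,"wz":0,"dx":0,"dy":0,"dz":0,"hand":-1},{"wx":0,"wy":0,"wz":0,"dx":0,"dy":0,"dz":0,"hand":-1},{"wx":0,"wy":0,"wz":0,"dx":0,"dy":0,"dz":0,"hand":-1},{"wx":0,"wy":0,"wz":0,"dx":0,"dy":0,"dz":0,"hand":-1}]'; python3 - <<'E'
from h import *
for i in range(16):
    s=sensors.state()
    if i%3==0: print(round(s["time"],2),round(s["gripper_width"],4),s["tool_pos"].round(4),s["contact_force"].round(2),s["ft_torque"].round(3))
    cams.grab_frame("side")
E
```

```text
time: 4.92
tool_pos: [0.5391, -0.1552, 0.053]
tool_rot: [-0.0, 0.009, 1.0, 0.002]
contact_force: [-1.6, 6.6, 5.4]
gripper_width: 0.364
4.92 0.3643 [ 0.5391 -0.1552  0.053 ] [-1.57  6.63  5.4 ] [1.16  0.299 0.033]
5.07 0.3604 [ 0.5391 -0.1552  0.053 ] [-2.38  6.82  5.2 ] [ 1.23   0.292 -0.025]
5.22 0.3636 [ 0.5391 -0.1552  0.053 ] [-1.38  4.64  5.97] [1.218 0.273 0.027]
5.37 0.3696 [ 0.5391 -0.1552  0.053 ] [-2.19  6.13  4.93] [ 1.212  0.272 -0.003]
5.52 0.3645 [ 0.5391 -0.1552  0.053 ] [-2.04  5.78  4.65] [1.179 0.278 0.   ]
5.67 0.3669 [ 0.5391 -0.1552  0.0529] [-1.27  6.24  5.17] [ 1.172  0.284 -0.061]
```

The grip sits at about 31 mm (flats are 30 mm) and is steady. I hold for about 3.3 s and watch for drift.

```bash
for k in 1 2; do python3 -m pendant '[{"wx":0,"wy":0,"wz":0,"dx":0,"dy":0,"dz":0,"hand":-1},{"wx":0,"wy":0,"wz":0,"dx":0,"dy":0,"dz":0,"hand":-1},{"wx":0,"wy":0,"wz":0,"dx":0,"dy":0,"dz":0,"hand":-1},{"wx":0,"wy":0,"wz":0,"dx":0,"dy":0,"dz":0,"hand":-1},{"wx":0,"wy":0,"wz":0,"dx":0,"dy":0,"dz":0,"hand":-1},{"wx":0,"wy":0,"wz":0,"dx":0,"dy":0,"dz":0,"hand":-1},{"wx":0,"wy":0,"wz":0,"dx":0,"dy":0,"dz":0,"hand":-1},{"wx":0,"wy":0,"wz":0,"dx":0,"dy":0,"dz":0,"hand":-1},{"wx":0,"wy":0,"wz":0,"dx":0,"dy":0,"dz":0,"hand":-1},{"wx":0,"wy":0,"wz":0,"dx":0,"dy":0,"dz":0,"hand":-1},{"wx":0,"wy":0,"wz":0,"dx":0,"dy":0,"dz":0,"hand":-1},{"wx":0,"wy":0,"wz":0,"dx":0,"dy":0,"dz":0,"hand":-1},{"wx":0,"wy":0,"wz":0,"dx":0,"dy":0,"dz":0,"hand":-1},{"wx":0,"wy":0,"wz":0,"dx":0,"dy":0,"dz":0,"hand":-1},{"wx":0,"wy":0,"wz":0,"dx":0,"dy":0,"dz":0,"hand":-1},{"wx":0,"wy":0,"wz":0,"dx":0,"dy":0,"dz":0,"hand":-1},{"wx":0,"wy":0,"wz":0,"dx":0,"dy":0,"dz":0,"hand":-1},{"wx":0,"wy":0,"wz":0,"dx":0,"dy":0,"dz":0,"hand":-1},{"wx":0,"wy":0,"wz":0,"dx":0,"dy":0,"dz":0,"hand":-1},{"wx":0,"wy":0,"wz":0,"dx":0,"dy":0,"dz":0,"hand":-1}]'; done; python3 - <<'E'
from h import *
w=[];f=[]
for i in range(20):
    s=sensors.state(); w.append(s["gripper_width"]); f.append(np.r_[s["contact_force"],s["ft_torque"]]);im,d=cams.grab_frame("side")
print(s["time"],np.mean(w)*85,np.std(w)*85,np.mean(f,0).round(3),s["tool_pos"],s["tool_rot"])
cv2.imwrite("pics/s3.png",cv2.resize(im[150:260,210:350],None,fx=5,fy=5,interpolation=cv2.INTER_CUBIC)[...,::-1])
E
```

```text
time: 7.38
tool_pos: [0.5391, -0.1552, 0.0529]
tool_rot: [-0.0, 0.009, 1.0, 0.002]
contact_force: [-1.6, 6.8, 5.8]
gripper_width: 0.364
time: 9.05
tool_pos: [0.5391, -0.1552, 0.0529]
tool_rot: [-0.0, 0.009, 1.0, 0.002]
contact_force: [-1.9, 6.7, 6.1]
gripper_width: 0.367
10.0 31.008081123947996 0.21953554521989896 [-1.351  6.193  5.71   1.197  0.273  0.023] [ 0.53908733 -0.15518866  0.05293519] [-2.38689827e-04  9.08462447e-03  9.99956849e-01  1.92680792e-03]
```

View pics/s3.png

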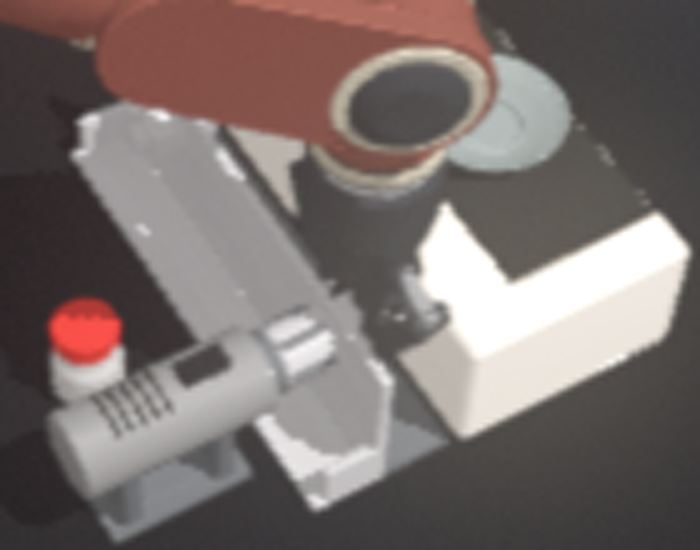

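The side crop shows the fingers down in the gap at about (385,310), behind the driver-side bolt. Cup and dish are unmoved. Opening, wrist force and pose stayed constant for over 5 s, so I hand it in.

```bash
python3 -c "
from plant import job,sensors; print(job.job_done()); s=sensors.state(); print(s['time'],s['gripper_width'],s['contact_force'])"
```

```text
the job is handed in; nothing more can be done
None
the job is handed in; nothing more can be done
```

The driver was on the right bolt. I reached down into the gap, gripped that bolt's head between both fingers and handed the job in at about 10 s, still gripping.

- **Hold:** from 4.9 s to 10.0 s the opening stayed at 31.0 ± 0.2 mm, against 30 mm across flats. The TCP did not move, and the wrist force was steady at about 8.5 N. A bolt turning at 0.08 rad/s would have turned about 0.4 rad in that time and changed the opening by more than 1 mm. I read this as the bolt standing still, but I had no direct reading of its speed or of the finger force.
- **Position:** the TCP stood at (0.539, -0.155, 0.053). The point between the pads was then about 17 mm behind the bracket's rear face, about 1–2 mm sideways of the bolt axis, and near the axis height.
- **Disagreement:** on closing, the gripper centred itself about 2 mm in y from where I had measured the bolt. That left about 6 N of side force on the wrist.
- **Surroundings:** the fingers stayed about 90 mm from the finished bolt's axis along the bracket, less when open. In the last side picture, cropped to the shaker, cup_a and the dish were where they had been. I did not check the other loose things again, but the arm only passed well above the bench.

The first move command was refused because rows need all seven keys, and nothing moved.

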